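# Take the telescopic ware brush from its drawer, locked at full length

### The arm

A 6-joint arm with a two-finger parallel gripper is mounted at the origin on the work surface. World frame = base frame: x ahead of the robot, y to its left, z up, the work surface at z = 0. Lengths are in m, angles in rad, forces in N, time in s.
With the tool pointing down it reaches from about 0.425 to 0.95 m from the base axis. Payload 3.5 kg.
Tool frame: the origin (TCP) lies at the very end of the fingers, on their centre line; the grasp point (between the pads) lies ctrl.pinch_z behind it (ctrl.pinch_z is the distance from the TCP to the grasp point, in m); z points along the fingers, y is the line along which they close (so a half turn about z gives the same grasp; the last joint's range is limited). The gripper opens to 85 mm and grips with 20 to 120 N. Pads are 22 mm wide; open, the fingers measure 114 mm over their backs; the gripper's body (76 mm by 85 mm) begins 54 mm behind the grasp point. The pads swing forward as they close: fully open they stand 13 mm farther back than shut.
Start: joints at [-0.15, 0.286, 1.577, -0, 1.279, -0.15], TCP at [0.675, 0, 0.231] pointing down, gripper open.
Joint ranges: [-2.77, 2.77], [-0.9, 2.22], [0.21, 2.48], [-1.53, 4.67], [0.24, 2.81], [-2.84, 2.84]. Speed limits (rad/s): [2.79, 2.79, 3.14, 3.14, 3.14, 3.14].

### API

Orientations are given as a unit quaternion [x, y, z, w].
In Python, from plant import ctrl gives the robot as it stands.
- The arm moves only by the tool nudge_tcp, called after "Call:" as name(argument=value, ...), one argument or row to a line, values as JSON. Schema: {"type":"object","properties":{"moves":{"type":"array","items":{"type":"object","properties":{"d":{"type":"array","items":{"type":"number"},"minItems":3,"maxItems":3},"r":{"type":"array","items":{"type":"number"},"minItems":3,"maxItems":3},"finger_gap":{"type":"number"}},"additionalProperties":false,"required":["finger_gap"]},"minItems":1,"maxItems":10},"grip_n":{"type":"number"},"only":{"type":"string"},"quiet":{"type":"boolean"},"lines":{"type":"string"}},"required":["moves"],"additionalProperties":false}. moves is a list of rows, 1 to 10 of them, each an object with the fields d (a list: dx, dy, dz in m), r (a list: a rotation vector rx, ry, rz in rad), finger_gap (the opening from 0.0 (shut) to 1.0 (fully open)); a field left out counts as zero (the opening has to be given); each row is the pose to reach, as a shift and turn from the pose commanded when the call began, along the tool's axes at that moment; what a row does not reach only later rows make up. A row lasts 1/8 s, in which the tool goes at most 0.0625 m and 0.188 rad, less where a joint would pass 70% of its speed; a pose out of reach is approached as far as the arm can. The fingers move at their own pace and stop on an object; grip_n is the grip in N (left out, the last holds). Time passes only in rows, so rows that do not move let the fingers close. The tool returns the time, the measured TCP pose, the force, the opening and the grip force at its end. only (a regular expression) keeps the lines of the reply that match it, lines (a string "A,B") keeps lines A to B, and quiet returns only ok. Input that does not fit is refused with a message, and nothing moves.
- ctrl.get_state(): the state, without advancing time (a new reading comes with each control period).
- ctrl.read_camera(name): name is "scene" or "side" or "wrist"; returns a dict with "pixels" (400x640x3 uint8, red, green, blue), "camera_matrix" (3x3 intrinsics, pixels), "xyz" and "orientation" of the camera in the world. Camera axes: x right, y down, z forward; pixel columns grow to the right and rows downward; lengths in m; the calibration is good to about 2 mm. A picture is of the moment at which its call begins. There is no depth.
- ctrl.sign_off(): hands the job in; it is judged then, once.
Trained networks look in the newest picture that a camera, given by its name, has taken for a name from the list of things; names that differ only in an ending like _2 or _b are one class to them, and where a whole thing is asked for, a point or a joint stands for the part that bears it (a point fixed in the world has none). Each returns a list of dicts, best first, with "conf" (0 to 1); they miss things now and then, are a little off and sometimes report something else, mostly with a low value. They report only what shows in the picture. A call takes as long as a camera call.
- ctrl.recognise(camera, thing): "position" ([x, y, z] in m, in world coordinates, good to about 4 mm: the middle of the surface that is visible of it).
- ctrl.masks_of(camera, thing): "region" (400x640 bool, what is visible of it).
- ctrl.mark_of(camera, thing): "position" ([x, y, z] in m, in world coordinates, good to about 4 mm: a listed point, or the origin of a listed thing).
The state is a dict: "time": time; "qpos": joint angles; "dq": joint speeds; "joint_efforts": joint torques, N m; "eef_pos": TCP position; "tcp_rot": TCP orientation; "contact_force": force on the tool from outside, world axes, zero at the start; "wrist_torque": the same for the moment, N m; "opening": opening from 0.0 (shut) to 1.0 (fully open); "finger_force": force on a finger pad.
Only numpy, scipy, OpenCV 4.12 (cv2) and the standard library are available. Lean on these libraries where they do the work, as an engineer would, in place of code of your own. Each camera call takes 0.05 s, during which the arm holds its last target. There are 200 camera calls.

### The job

Pull the tool drawer of the small cabinet right out to its stop. The telescopic brush lies in it in two slotted rests, its head trapped behind one of them: squeeze in the push button on the side of its handle and draw the handle away from the head, past the first stop to the second and last one, then let the button spring out so that the tube is locked. Finish holding the brush by its handle, at full length and about level, a hand's breadth or more above the drawer, which stays open, and leave the plates, the can and the clay where they are.

Things in the scene. Friction and masses are not known exactly. Their poses are not given: they have to be found in the camera images.
- cabinet: Fixed low cabinet of pale wood on the bench, 250 mm deep (x), 660 wide (y), 115 high, with one drawer across its whole front. Origin: centre of its underside on the bench; its x axis points away from the robot into the cabinet, its y axis to the left along the front, z up. It stands turned by up to 0.12 rad either way. A fixed wooden tool tray, 26 mm high, sits at the back of its top
- cabinet_drawer0 (a joint): How far the drawer is pulled out, in m along the cabinet's -x axis: 0 shut, 0.1736 at its stop. It slides with about 1 N of friction and stays where it is left. Its front panel is 15 mm thick and reaches up to 104 mm above the bench; its side walls to 93 mm, its inner floor is 22 mm above the bench. At its stop 167 mm lie open between the inside of its front panel and the cabinet
- cabinet_drawer0_handle (a point): Middle of the drawer's steel bar handle, 77 mm above the bench and 38 mm below the cabinet's top. The bar is 11 mm thick and 120 mm long along the cabinet's y axis, and stands 35 mm off the front, held by a thin post near each end; open the fingers only to about 26 mm to fit one between bar and front
- brush: Telescopic brush lying in the drawer along the cabinet's y axis, head to the right (-y), hidden in it at first; pose of its handle. Origin: on the tube's axis at the push button, 68 mm above the bench; y axis along the handle away from the head, z up (bristles down), x to the button's side. Black handle 28 mm wide (x), 30 high, y = -18 to 205 mm; grey collar 34 x 36 mm at y = -40 to -18
- rest_tube (a point): Rest at the head end, fixed in the drawer: plywood board 10 mm thick, 74 mm across the brush (x), slotted open at the top, its top 9 mm above the brush's axis. This point: its middle, on the axis. It stands round the bare 18 mm tube between collar and head; the head's 34 mm wide ferrule, at first some 7 mm from it, cannot pass it and is held when the handle is drawn away
- rest_handle (a point): The other rest, alike, round the handle with 2.5 mm of room each side, fixed in the drawer. This point: its middle, on the axis. At first it is 185 mm from the button, towards the handle's end; with the handle drawn to the second stop about 48 mm. Fingers must go down clear of it; the brush can be lifted straight up out of both rests
- brush_tube (a joint): How far the brush's tube is drawn out of the handle, in m: 0 pushed together (locked at the start), first stop 0.065, second and last stop 0.130. A pin on the button drops into a notch at each of the three, with 1.5 mm of play; with the button in, the tube slides (about 1.2 N) and passes the first stop. If the button is let go between stops, the pin rides along and drops in at the next one
- brush_button (a joint): How far the push button is pressed in, in m: 0 out (tube locked when at a stop), 0.005 fully in and flush with the handle; it frees the tube beyond 0.003. A spring returns it; fully in takes 6 N. A pinch across the handle at the button presses it. Tube and head weigh about 70 g, the handle 130 to 200 g; drawn out, the whole balances near the button
- button_face (a point): Centre of the round face of the push button, 18 mm across, on the far side (+x of the brush) of the handle, standing 5 mm out of it at the start, at the handle's y = 0 and on the height of its axis. Pushed together, the wooden head (104 mm long, 44 wide) begins 93 mm from the button, and its bristles end 33 mm below the axis
- plate_stack: Bystander: stack of five pale unglazed plates, 170 mm across, 60 mm high, on the bench at the left. Origin: centre of its underside
- spray_can: Bystander: white can with a cap, 54 mm across, 170 mm high, on the bench left of the cabinet. Origin: centre of its underside
- clay_block: Bystander: wrapped block of clay, 150 x 200 x 120 mm, 5 kg, on the bench right of the cabinet. Origin: centre of its underside

How it is judged:
By the outcome, as a careful person would: the job done as asked, in the order asked, and still so for the second after the job is handed in, while the arm keeps its last pose, push and grip.
It also fails if it takes over 59 s, if anything falls off the work surface, if the arm or the gripper's body presses on something with over 40 N, if the wrist force passes 120 N, or if a joint passes its speed limit or range.

## Working session

There is one attempt and no reset: what is moved stays moved. The work goes in short steps, Python scripts to look and compute and a tool call to move; the robot and the scene stay as the last step left them, time stands still between calls to the robot, and variables do not carry over. Pictures are saved under pics/ and viewed, at most 10 in all, crops included, and the job is handed in when it is done.

```bash
ls; mkdir -p pics
```

Run:
```python
from plant import ctrl
import cv2
s=ctrl.get_state(); print(s['time'],s['eef_pos'],s['tcp_rot'],s['opening'],ctrl.pinch_z)
for c in ['scene','side','wrist']:
    r=ctrl.read_camera(c); cv2.imwrite(f'pics/a_{c}.png',r['pixels'][:,:,::-1]); print(c,r['xyz'],r['orientation'])
    for t in ['cabinet','cabinet_drawer0_handle','plate_stack','spray_can','clay_block']:
        print(t,[(d['position'],d['conf']) for d in ctrl.mark_of(c,t)[:2]])
print(ctrl.get_state()['time'])
```

```text
pics
0.0 [6.74343897e-01 1.50893652e-04 2.29949199e-01] [ 7.07100163e-01  7.07112413e-01 -6.92171073e-04 -9.56924187e-04] 1.0016268275024889 0.0187
scene [ 0.73700986 -1.2846002   1.12111553] [ 0.90205065  0.03131854 -0.02658273 -0.42967095]
cabinet [([0.7656, 0.0312, 0.0029], 0.66)]
cabinet_drawer0_handle [([0.6046, 0.0194, 0.0741], 0.86)]
plate_stack [([0.7634, 0.0338, 0.0033], 0.24)]
spray_can [([0.5989, 0.5218, 0.0013], 0.41)]
clay_block [([0.5318, -0.5822, 0.0009], 0.87)]
side [1.16560342 1.00126356 1.16783822] [ 0.21981439  0.89312396 -0.37840293 -0.104031  ]
cabinet [([0.7603, 0.0402, -0.001], 0.98)]
cabinet_drawer0_handle [([0.6013, 0.026, 0.078], 0.69)]
plate_stack [([0.4463, 0.5598, -0.0012], 0.59)]
spray_can [([0.5972, 0.5174, -0.0016], 0.85)]
clay_block [([0.5353, -0.5742, 0.0026], 0.7)]
wrist [0.67481206 0.0851631  0.37498984] [ 9.86110426e-01  1.19395957e-04 -1.68080446e-04  1.66090893e-01]
cabinet [([0.7649, 0.0345, 0.0018], 0.65)]
cabinet_drawer0_handle [([0.6021, 0.0239, 0.0808], 0.72)]
plate_stack []
spray_can []
clay_block []
0.9
```

View pics/a_scene.png

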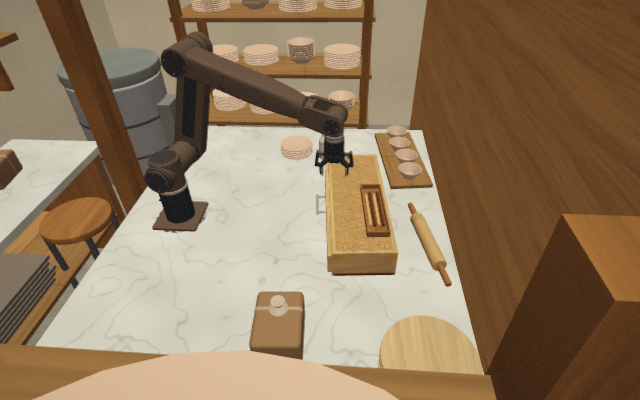

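View pics/a_wrist.png

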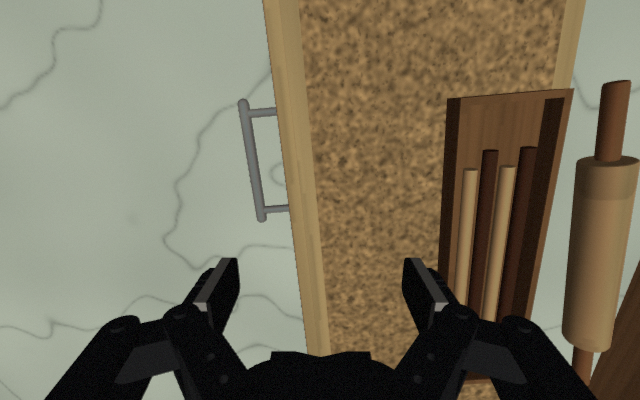

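Create h.py:
```python
import numpy as np
from scipy.spatial.transform import Rotation as R
from plant import ctrl
def ray(r,uv,z):
    K=r['camera_matrix'];d=R.from_quat(r['orientation']).as_matrix()@np.linalg.inv(K)@np.array([uv[0],uv[1],1.])
    return r['xyz']+d*(z-r['xyz'][2])/d[2]
def tool(p):  # world target TCP -> shift in tool axes
    s=ctrl.get_state(); return R.from_quat(s['tcp_rot']).inv().apply(np.array(p)-s['eef_pos'])
```

Run:
```python
from h import *
r=ctrl.read_camera('wrist'); print(ctrl.get_state()['opening'])
a=ray(r,(243,103),.0825);b=ray(r,(262,217),.0825);print(a,b,(a+b)/2,np.linalg.norm(a-b)); d=a-b;print('yaw bar',np.arctan2(-d[0],d[1]))
g=r['pixels'].astype(int)
# cabinet top mask edge
m=ctrl.masks_of('wrist','cabinet')[0]['region']
ys=np.arange(5,240,5); xs=[]
for y in ys:
    c=np.where(m[y])[0]; xs.append(c.min())
print(list(zip(ys,xs)))
```

```text
1.0003546850600264
[0.60019039 0.08298127 0.0825    ] [ 0.61063752 -0.03566549  0.0825    ] [0.60541396 0.02365789 0.0825    ] 0.11910582442650916
yaw bar 0.08782584577798501
[(np.int64(5), np.int64(263)), (np.int64(10), np.int64(264)), (np.int64(15), np.int64(264)), (np.int64(20), np.int64(265)), (np.int64(25), np.int64(265)), (np.int64(30), np.int64(266)), (np.int64(35), np.int64(267)), (np.int64(40), np.int64(268)), (np.int64(45), np.int64(268)), (np.int64(50), np.int64(268)), (np.int64(55), np.int64(269)), (np.int64(60), np.int64(270)), (np.int64(65), np.int64(270)), (np.int64(70), np.int64(271)), (np.int64(75), np.int64(271)), (np.int64(80), np.int64(273)), (np.int64(85), np.int64(273)), (np.int64(90), np.int64(274)), (np.int64(95), np.int64(274)), (np.int64(100), np.int64(239)), (np.int64(105), np.int64(238)), (np.int64(110), np.int64(238)), (np.int64(115), np.int64(239)), (np.int64(120), np.int64(240)), (np.int64(125), np.int64(240)), (np.int64(130), np.int64(241)), (np.int64(135), np.int64(242)), (np.int64(140), np.int64(243)), (np.int64(145), np.int64(244)), (np.int64(150), np.int64(245)), (np.int64(155), np.int64(246)), (np.int64(160), np.int64(247)), (np.int64(165), np.int64(248)), (np.int64(170), np.int64(248)), (np.int64(175), np.int64(249)), (np.int64(180), np.int64(250)), (np.int64(185), np.int64(251)), (np.int64(190), np.int64(252)), (np.int64(195), np.int64(253)), (np.int64(200), np.int64(254)), (np.int64(205), np.int64(254)), (np.int64(210), np.int64(255)), (np.int64(215), np.int64(256)), (np.int64(220), np.int64(258)), (np.int64(225), np.int64(291)), (np.int64(230), np.int64(292)), (np.int64(235), np.int64(292))]
```

Run:
```python
from h import *
r=ctrl.read_camera('wrist')
for p,q,z in [((263.3,5),(274.5,95),.104),((263.3,5),(274.5,95),.115),((239,115),(256.5,215),.077)]:
    a=ray(r,p,z);b=ray(r,q,z);d=a-b;print(a,b,np.arctan2(-d[0],d[1]))
```

```text
[0.62865141 0.15809056 0.104     ] [0.63414393 0.0898544  0.104     ] 0.08031963477016815
[0.63052523 0.15513007 0.115     ] [0.63579478 0.08966395 0.115     ] 0.08031963477016717
[0.59381116 0.07163491 0.077     ] [ 0.60344495 -0.03552241  0.077     ] 0.08966211480067017
```

Call:
nudge_tcp(
  moves=[
    {"d":[0.024, -0.04, 0.02], "r":[0, 0, -0.085], "finger_gap":0.31},
    {"d":[0.024, -0.07, 0.05], "r":[0, 0, -0.085], "finger_gap":0.31},
    {"d":[0.024, -0.07, 0.09], "r":[0, 0, -0.085], "finger_gap":0.31},
    {"d":[0.024, -0.07, 0.09], "r":[0, 0, -0.085], "finger_gap":0.31},
  ],
  grip_n=40,
)

```text
time: 1.55
eef_pos: [0.6021, 0.0244, 0.1377]
tcp_rot: [0.676, 0.737, -0.002, -0.003]
contact_force: [0.5, -0.3, -0.1]
opening: 0.31
finger_force: 0.0
```

Run:
```python
from h import *
import cv2
r=ctrl.read_camera('wrist');cv2.imwrite('pics/b.png',r['pixels'][:,:,::-1])
print([(d['position'],d['conf']) for d in ctrl.mark_of('wrist','cabinet_drawer0_handle')])
s=ctrl.get_state();print(s['eef_pos'],s['tcp_rot'],s['opening'])
```

```text
[([0.6008, 0.0243, 0.0765], 0.94)]
[0.60570963 0.02391328 0.14231418] [6.76433975e-01 7.36503093e-01 2.96654003e-04 4.28602482e-04] 0.3102930344650626
```

View pics/b.png

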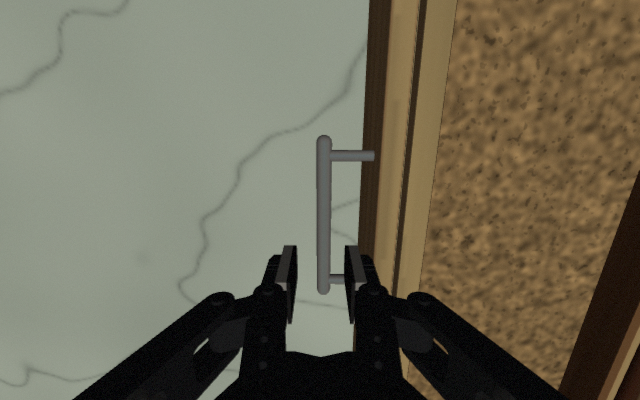

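Call:
nudge_tcp(
  moves=[
    {"d":[0, 0, 0.04], "finger_gap":0.31},
    {"d":[0, 0, 0.08], "finger_gap":0.31},
    {"d":[0, 0, 0.082], "finger_gap":0.31},
    {"d":[0, 0, 0.082], "finger_gap":0.0},
    {"d":[0, 0, 0.082], "finger_gap":0.0},
    {"d":[0, 0, 0.082], "finger_gap":0.0},
  ],
  grip_n=40,
)

```text
time: 2.4
eef_pos: [0.604, 0.0234, 0.0616]
tcp_rot: [0.676, 0.737, -0.002, -0.001]
contact_force: [-8.1, -0.8, 6.8]
opening: 0.11
finger_force: 39.0
```

Run:
```python
from h import *
s=ctrl.get_state();print(s['time'],s['eef_pos'],s['tcp_rot'],s['opening'],s['finger_force'])
y=R.from_quat(s['tcp_rot']).as_matrix()[:,1];print('end',s['eef_pos']-.1736*y)
```

```text
2.4 [0.60400482 0.02344894 0.06156349] [ 0.67618903  0.73672377 -0.00206754 -0.00148601] 0.1102992783886057 38.990458846092224
end [0.43104316 0.00860124 0.06244122]
```

Call:
nudge_tcp(
  moves=[
    {"d":[0, -0.02, 0], "finger_gap":0},
    {"d":[0, -0.05, 0], "finger_gap":0},
    {"d":[0, -0.08, 0], "finger_gap":0},
    {"d":[0, -0.11, 0], "finger_gap":0},
    {"d":[0, -0.14, 0], "finger_gap":0},
    {"d":[0, -0.16, 0], "finger_gap":0},
    {"d":[0, -0.172, 0], "finger_gap":0},
    {"d":[0, -0.176, 0], "finger_gap":0},
    {"d":[0, -0.176, 0], "finger_gap":0},
  ],
)

```text
time: 3.52
eef_pos: [0.4314, 0.0089, 0.0615]
tcp_rot: [0.677, 0.736, 0.001, 0.001]
contact_force: [-0.6, 2.2, 7.9]
opening: 0.111
finger_force: 42.0
```

Run:
```python
from h import *
s=ctrl.get_state();print(s['time'],s['eef_pos'],s['opening'],s['finger_force'],s['contact_force'])
print(np.linalg.norm(s['eef_pos'][:2]-[.60400,.02345]))
```

```text
3.525 [0.43143951 0.0089469  0.0615344 ] 0.11137066465109556 41.97040915489197 [-0.61364931  2.19085573  7.93252744]
0.17316888036734213
```

Call:
nudge_tcp(
  moves=[
    {"d":[0, -0.002, 0], "finger_gap":0},
    {"d":[0, -0.004, 0], "finger_gap":0},
    {"d":[0, -0.004, 0], "finger_gap":0},
  ],
)

```text
time: 3.9
eef_pos: [0.4311, 0.0089, 0.0616]
tcp_rot: [0.677, 0.736, 0.005, 0.005]
contact_force: [11.1, 5.2, -2.8]
opening: 0.111
finger_force: 41.0
```

Run:
```python
from h import *
s=ctrl.get_state();print(s['time'],s['eef_pos'],s['opening'],s['finger_force'],s['contact_force'])
print(np.linalg.norm(s['eef_pos'][:2]-[.60400,.02345]))
```

```text
3.9 [0.43109531 0.00887226 0.06161834] 0.1107605052837574 40.96019804477692 [11.07350031  5.15239638 -2.81189143]
0.173518133863642
```

Call:
nudge_tcp(
  moves=[
    {"d":[0, 0.004, 0], "finger_gap":0.31},
    {"d":[0, 0.004, 0], "finger_gap":0.31},
    {"d":[0, 0.004, -0.05], "finger_gap":0.31},
    {"d":[0, 0.004, -0.11], "finger_gap":0.31},
    {"d":[0, 0.05, -0.17], "finger_gap":0.31},
    {"d":[0, 0.10, -0.23], "finger_gap":0.6},
    {"d":[0, 0.11, -0.26], "finger_gap":0.6},
    {"d":[0, 0.11, -0.26], "finger_gap":0.6},
  ],
)

```text
time: 4.9
eef_pos: [0.5383, 0.0176, 0.3244]
tcp_rot: [0.676, 0.737, 0.002, 0.004]
contact_force: [-0.0, -0.3, 0.4]
opening: 0.598
finger_force: 0.0
```

Run:
```python
from h import *
import cv2
s=ctrl.get_state();print(s['time'],s['eef_pos'],s['tcp_rot'])
for c in ['wrist','scene','side']:
    r=ctrl.read_camera(c);cv2.imwrite(f'pics/c_{c}.png',r['pixels'][:,:,::-1])
    for t in ['brush','rest_tube','rest_handle','button_face','cabinet_drawer0_handle']:
        print(c,t,[(d['position'],d['conf']) for d in ctrl.mark_of(c,t)[:2]])
```

```text
4.9 [0.53828644 0.01756542 0.32442368] [0.67631581 0.73659902 0.002178   0.00375001]
wrist brush [([0.572, -0.0338, 0.0669], 0.94), ([0.556, 0.1474, 0.0698], 0.57)]
wrist rest_tube [([0.5791, -0.0996, 0.0633], 0.77)]
wrist rest_handle [([0.5561, 0.1478, 0.0707], 0.7)]
wrist button_face [([0.5958, -0.0307, 0.0694], 0.5)]
wrist cabinet_drawer0_handle [([0.4318, 0.0092, 0.0793], 0.81)]
scene brush [([0.575, -0.0359, 0.0688], 0.59), ([0.5614, 0.1482, 0.0719], 0.38)]
scene rest_tube [([0.5832, -0.0969, 0.0696], 0.62), ([0.5724, -0.0384, 0.0671], 0.45)]
scene rest_handle [([0.5604, 0.1455, 0.0724], 0.89)]
scene button_face []
scene cabinet_drawer0_handle [([0.4308, 0.0057, 0.0748], 0.8)]
side brush [([0.5744, -0.0363, 0.0635], 0.72), ([0.43, 0.0113, 0.0768], 0.27)]
side rest_tube [([0.5786, -0.0986, 0.0682], 0.94), ([0.5578, 0.1456, 0.0684], 0.38)]
side rest_handle [([0.5595, 0.1458, 0.0702], 0.77)]
side button_face []
side cabinet_drawer0_handle [([0.4287, 0.0106, 0.0772], 0.88)]
```

View pics/c_wrist.png

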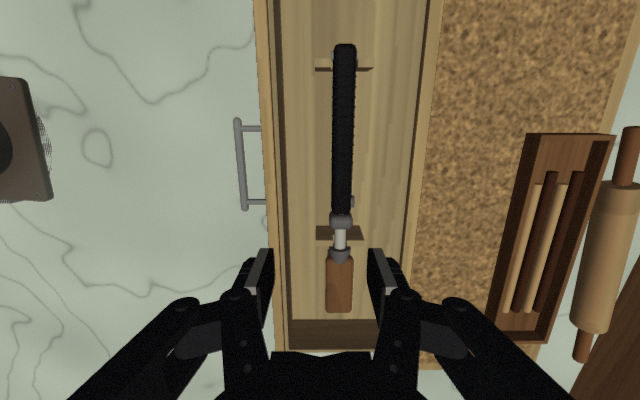

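Run:
```python
from h import *
print(tool([.5745,-.037,.16]))
r=ctrl.read_camera('wrist');m=ctrl.masks_of('wrist','brush')[0]['region']
for y in range(60,216,15):
    c=np.where(m[y])[0]
    if len(c):
        a=ray(r,(c.min()-.5,y),.076);b=ray(r,(c.max()+.5,y),.076);print(y,c.min(),c.max(),a,b,(a+b)/2)
print('button',ray(r,(351,201),.068))
```

```text
[-0.05821088  0.03440594  0.15939098]
60 336 361 [0.54220497 0.15107264 0.076     ] [0.57376577 0.15376643 0.076     ] [0.55798537 0.15241953 0.076     ]
75 337 360 [0.5451572  0.13445985 0.076     ] [0.57474788 0.13698599 0.076     ] [0.55995254 0.13572292 0.076     ]
90 337 360 [0.54695101 0.11720983 0.076     ] [0.57701392 0.11977681 0.076     ] [0.56198247 0.11849332 0.076     ]
105 337 358 [0.54880302 0.09940022 0.076     ] [0.57680767 0.10179196 0.076     ] [0.56280534 0.10059609 0.076     ]
120 336 358 [0.54942213 0.0808928  0.076     ] [0.5791824  0.08343505 0.076     ] [0.56430226 0.08216392 0.076     ]
135 335 357 [0.55006199 0.06176482 0.076     ] [0.58032117 0.06435027 0.076     ] [0.56519158 0.06305755 0.076     ]
150 336 356 [0.55339985 0.04221325 0.076     ] [0.58149877 0.04461469 0.076     ] [0.56744931 0.04341397 0.076     ]
165 336 357 [0.55549221 0.02186711 0.076     ] [0.58543965 0.02442715 0.076     ] [0.57046593 0.02314713 0.076     ]
180 335 355 [0.55627312 0.00068423 0.076     ] [0.58536395 0.00317167 0.076     ] [0.57081853 0.00192795 0.076     ]
195 335 355 [ 0.5584923  -0.02113936  0.076     ] [ 0.58810577 -0.01860657  0.076     ] [ 0.57329904 -0.01987296  0.076     ]
210 335 356 [ 0.5607927  -0.04376159  0.076     ] [ 0.59238385 -0.04105891  0.076     ] [ 0.57658827 -0.04241025  0.076     ]
button [ 0.58397414 -0.0307933   0.068     ]
```

Call:
nudge_tcp(
  moves=[
    {"d":[-0.03, 0.02, 0.04], "finger_gap":0.75},
    {"d":[-0.056, 0.034, 0.09], "finger_gap":0.75},
    {"d":[-0.056, 0.034, 0.14], "finger_gap":0.75},
    {"d":[-0.056, 0.034, 0.16], "finger_gap":0.75},
    {"d":[-0.056, 0.034, 0.16], "finger_gap":0.75},
  ],
)

```text
time: 6.52
eef_pos: [0.5732, -0.0345, 0.1583]
tcp_rot: [0.676, 0.737, -0.001, -0.001]
contact_force: [0.7, -0.3, 0.3]
opening: 0.752
finger_force: 0.0
```

Run:
```python
from h import *
import cv2
r=ctrl.read_camera('wrist');cv2.imwrite('pics/d.png',r['pixels'][:,:,::-1])
s=ctrl.get_state();print(s['time'],s['eef_pos'],s['tcp_rot'],r['xyz'],r['orientation'])
for t in ['brush','button_face','rest_handle','rest_tube']: print(t,[(d['position'],d['conf']) for d in ctrl.mark_of('wrist',t)[:2]])
```

```text
6.575 [ 0.57446947 -0.03469151  0.16041808] [6.76269401e-01 7.36654132e-01 3.09739681e-04 5.39788097e-04] [0.56620732 0.05025885 0.30200474] [0.98527557 0.04238108 0.00556009 0.16554452]
brush [([0.5738, -0.035, 0.0666], 0.68)]
button_face [([0.5957, -0.032, 0.0686], 0.58)]
rest_handle [([0.57, -0.0359, 0.0675], 0.29)]
rest_tube [([0.5773, -0.0998, 0.0686], 0.62)]
```

View pics/d.png

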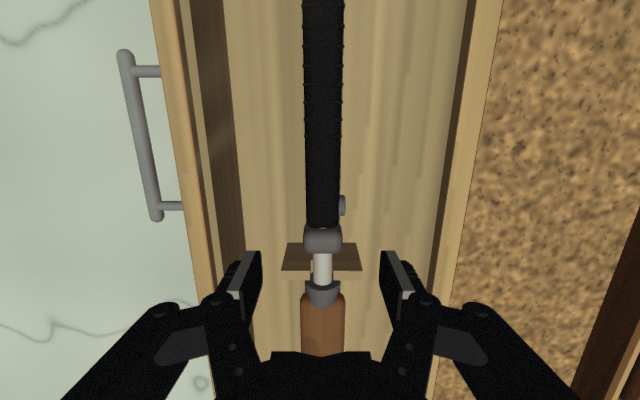

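Run:
```python
from h import *
r=ctrl.read_camera('wrist')
print(ray(r,(342,205),.068),'axis',ray(r,(323,205),.083),ray(r,(323,100),.083))
print('collar/handle edge',ray(r,(323,227),.083))
s=ctrl.get_state();print(s['eef_pos'])
```

```text
[ 0.59473865 -0.03505635  0.068     ] axis [ 0.57739284 -0.03099931  0.083     ] [0.5701513  0.05041766 0.083     ]
collar/handle edge [ 0.57915136 -0.05077037  0.083     ]
[ 0.57507391 -0.0348648   0.16168119]
```

Call:
nudge_tcp(
  moves=[
    {"d":[0, 0.001, 0.04], "finger_gap":0.75},
    {"d":[0, 0.001, 0.08], "finger_gap":0.75},
    {"d":[0, 0.001, 0.105], "finger_gap":0.75},
    {"d":[0, 0.001, 0.112], "finger_gap":0.75},
    {"d":[0, 0.001, 0.112], "finger_gap":0.75},
    {"d":[0, 0.001, 0.112], "finger_gap":0.3},
    {"d":[0, 0.001, 0.112], "finger_gap":0.2},
    {"d":[0, 0.001, 0.112], "finger_gap":0.2},
    {"d":[0, 0.001, 0.112], "finger_gap":0.2},
  ],
  grip_n=40,
)

```text
time: 7.95
eef_pos: [0.5765, -0.0351, 0.0493]
tcp_rot: [0.676, 0.737, 0.001, 0.002]
contact_force: [-0.2, 0.1, 5.9]
opening: 0.325
finger_force: 41.6
```

Run:
```python
from h import *
import cv2
r=ctrl.read_camera('wrist');cv2.imwrite('pics/e.png',r['pixels'][:,:,::-1])
s=ctrl.get_state();print(s['time'],s['eef_pos'],s['tcp_rot'],s['opening'],s['finger_force'],s['contact_force'],s['wrist_torque'])
for t in ['brush','rest_handle','rest_tube']: print(t,[(d['position'],d['conf']) for d in ctrl.mark_of('side',t)[:2]])
```

```text
8.0 [ 0.57646659 -0.03502749  0.04929351] [0.67632427 0.73660161 0.00093244 0.00164105] 0.3197151838738227 41.57367333769798 [-1.03507827 -0.35398372  6.14176083] [0.07886479 0.04624515 0.08903343]
brush [([0.5744, -0.0363, 0.0635], 0.72), ([0.43, 0.0113, 0.0768], 0.27)]
rest_handle [([0.5595, 0.1458, 0.0702], 0.77)]
rest_tube [([0.5786, -0.0986, 0.0682], 0.94), ([0.5578, 0.1456, 0.0684], 0.38)]
```

View pics/e.png

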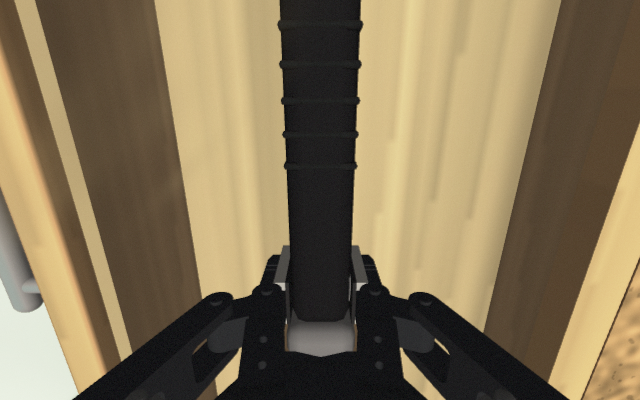

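Call:
nudge_tcp(
  moves=[
    {"d":[0.015, 0, 0], "finger_gap":0.2},
    {"d":[0.03, 0, 0], "finger_gap":0.2},
    {"d":[0.045, 0, 0], "finger_gap":0.2},
    {"d":[0.06, 0, 0], "finger_gap":0.2},
    {"d":[0.075, 0, 0], "finger_gap":0.2},
    {"d":[0.09, 0, 0], "finger_gap":0.2},
    {"d":[0.105, 0, 0], "finger_gap":0.2},
    {"d":[0.12, 0, 0], "finger_gap":0.2},
    {"d":[0.128, 0, 0], "finger_gap":0.2},
    {"d":[0.128, 0, 0], "finger_gap":0.2},
  ],
)

```text
time: 9.4
eef_pos: [0.5656, 0.0928, 0.0494]
tcp_rot: [0.676, 0.737, 0.001, 0.002]
contact_force: [-1.3, 0.2, 7.7]
opening: 0.322
finger_force: 41.8
```

Run:
```python
from h import *
import cv2
r=ctrl.read_camera('wrist');cv2.imwrite('pics/f.png',r['pixels'][:,:,::-1])
r=ctrl.read_camera('side');cv2.imwrite('pics/f_side.png',r['pixels'][:,:,::-1])
r=ctrl.read_camera('scene')
s=ctrl.get_state();print(s['time'],s['eef_pos'],s['opening'],s['finger_force'],s['contact_force'],np.linalg.norm(s['eef_pos'][:2]-[.57647,-.03503]))
for c in ['side','scene']:
  for t in ['brush','rest_handle','rest_tube']: print(t,[(d['position'],d['conf']) for d in ctrl.mark_of(c,t)[:2]])
```

```text
9.55 [0.56562451 0.09282474 0.04941863] 0.31978479698532 41.81747317314148 [-0.2473794  -0.45628873  7.12128382] 0.12831391198726813
brush [([0.5661, 0.0915, 0.0652], 0.74)]
rest_handle [([0.5594, 0.1461, 0.0694], 0.74)]
rest_tube [([0.5771, -0.0982, 0.0664], 0.94)]
brush [([0.5647, 0.0928, 0.0702], 0.65)]
rest_handle [([0.5597, 0.1486, 0.0727], 0.73), ([0.592, 0.5187, 0.003], 0.6)]
rest_tube [([0.5829, -0.1006, 0.0696], 0.79)]
```

Call:
nudge_tcp(
  moves=[
    {"d":[0.004, 0, 0], "finger_gap":0.2},
    {"d":[0.008, 0, 0], "finger_gap":0.2},
    {"d":[0.010, 0, 0], "finger_gap":0.2},
    {"d":[0.010, 0, 0], "finger_gap":0.2},
  ],
)

```text
time: 10.35
eef_pos: [0.5651, 0.1002, 0.0494]
tcp_rot: [0.676, 0.737, -0.0, 0.003]
contact_force: [-0.2, -9.1, 5.6]
opening: 0.322
finger_force: 41.8
```

Run:
```python
from h import *
import cv2
s=ctrl.get_state();print(s['time'],s['eef_pos'],s['opening'],s['contact_force'],np.linalg.norm(s['eef_pos'][:2]-[.57647,-.03503]))
r=ctrl.read_camera('side');im=r['pixels'][:,:,::-1]
K=r['camera_matrix'];p=R.from_quat(r['orientation']).inv().apply(np.array([.57,0,.07])-r['xyz']);uv=(K@p/p[2])[:2].astype(int);print(uv)
x,y=np.clip(uv-[130,90],0,[380,220]);cv2.imwrite('pics/g.png',cv2.resize(im[y:y+180,x:x+260],None,fx=3,fy=3))
```

```text
10.35 [0.5651011  0.10017089 0.04942114] 0.32182090738981584 [-0.19269847 -9.1156887   5.57631169] 0.13567804923536603
[325 198]
```

View pics/g.png

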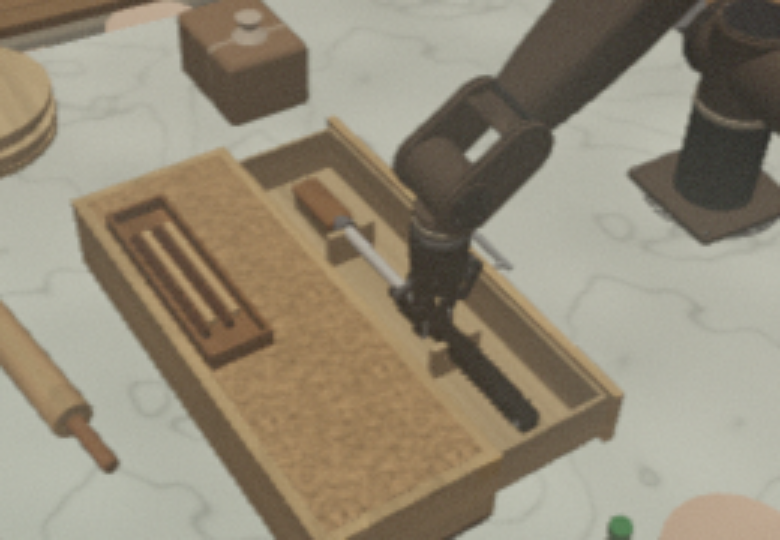

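Call:
nudge_tcp(
  moves=[
    {"d":[-0.0025, 0, 0], "finger_gap":0.2},
    {"d":[-0.0025, 0, 0], "finger_gap":0.2},
    {"d":[-0.0025, 0, 0], "finger_gap":0.7},
    {"d":[-0.0025, 0, 0], "finger_gap":0.7},
    {"d":[-0.0025, 0, 0], "finger_gap":0.7},
    {"d":[-0.0025, 0, 0], "finger_gap":0.7},
  ],
)

```text
time: 11.15
eef_pos: [0.563, 0.1003, 0.0469]
tcp_rot: [0.676, 0.737, -0.0, -0.0]
contact_force: [1.3, 0.2, -0.0]
opening: 0.696
finger_force: 0.0
```

Run:
```python
from h import *
import cv2
s=ctrl.get_state();print(s['time'],s['eef_pos'],s['opening'],s['contact_force'])
r=ctrl.read_camera('wrist');cv2.imwrite('pics/h.png',r['pixels'][:,:,::-1])
for c in ['wrist','side','scene']:
  if c!='wrist': ctrl.read_camera(c)
  for t in ['brush','rest_handle','button_face']: print(c,t,[(d['position'],d['conf']) for d in ctrl.mark_of(c,t)[:2]])
```

```text
11.15 [0.56298072 0.1003229  0.04690808] 0.6961381910257703 [ 1.26693391  0.23950194 -0.02795985]
wrist brush [([0.5596, 0.0973, 0.0676], 0.86)]
wrist rest_handle []
wrist button_face [([0.5831, 0.1059, 0.0659], 0.7)]
side brush [([0.5606, 0.099, 0.0665], 0.89)]
side rest_handle [([0.5565, 0.1457, 0.0715], 0.63)]
side button_face []
scene brush [([0.5599, 0.0976, 0.0673], 0.58), ([0.5613, 0.1488, 0.0713], 0.2)]
scene rest_handle []
scene button_face []
```

View pics/h.png

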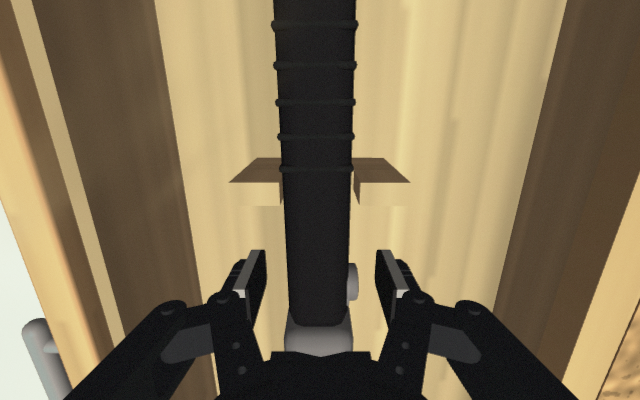

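Call:
nudge_tcp(
  moves=[
    {"d":[0.012, 0, 0], "finger_gap":0.7},
    {"d":[0.024, 0, 0], "finger_gap":0.7},
    {"d":[0.024, 0, 0], "finger_gap":0.7},
    {"d":[0.024, 0, 0], "finger_gap":0.3},
    {"d":[0.024, 0, 0], "finger_gap":0.2},
    {"d":[0.024, 0, 0], "finger_gap":0.2},
    {"d":[0.024, 0, 0], "finger_gap":0.2},
  ],
  grip_n=70,
)

```text
time: 12.62
eef_pos: [0.5616, 0.1241, 0.0475]
tcp_rot: [0.677, 0.736, 0.0, 0.0]
contact_force: [-0.1, 0.1, 0.5]
opening: 0.319
finger_force: 69.2
```

Run:
```python
from h import *
import cv2
s=ctrl.get_state();print(s['time'],s['eef_pos'],s['opening'],s['finger_force'],s['contact_force'])
r=ctrl.read_camera('wrist');cv2.imwrite('pics/i.png',r['pixels'][:,:,::-1])
```

```text
12.625 [0.56155271 0.1240605  0.04749797] 0.3187719870059937 69.19684410095215 [-0.08909007  0.09233399  0.4599261 ]
```

View pics/i.png

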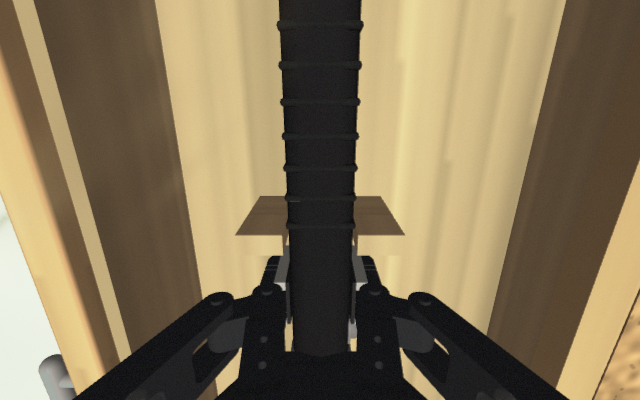

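Call:
nudge_tcp(
  moves=[
    {"d":[0, 0, -0.01], "finger_gap":0.2},
    {"d":[0, 0, -0.03], "finger_gap":0.2},
    {"d":[0, 0, -0.06], "finger_gap":0.2},
    {"d":[0, 0, -0.09], "finger_gap":0.2},
    {"d":[0, 0, -0.12], "finger_gap":0.2},
    {"d":[0, 0, -0.15], "finger_gap":0.2},
    {"d":[0, 0, -0.18], "finger_gap":0.2},
    {"d":[0, 0, -0.205], "finger_gap":0.2},
    {"d":[0, 0, -0.22], "finger_gap":0.2},
    {"d":[0, 0, -0.22], "finger_gap":0.2},
  ],
)

```text
time: 13.92
eef_pos: [0.5618, 0.1242, 0.2692]
tcp_rot: [0.676, 0.737, 0.001, 0.001]
contact_force: [-0.5, -0.5, -1.3]
opening: 0.316
finger_force: 69.0
```

Run:
```python
from h import *
import cv2
s=ctrl.get_state();print(s['time'],s['eef_pos'],s['tcp_rot'],s['opening'],s['finger_force'],s['contact_force'],s['wrist_torque'])
im=[]
for c in ['side','scene']:
  r=ctrl.read_camera(c)
  for t in ['brush','button_face','cabinet_drawer0_handle','spray_can','plate_stack','clay_block']: print(c,t,[(d['position'],d['conf']) for d in ctrl.mark_of(c,t)[:1]])
  K=r['camera_matrix'];p=R.from_quat(r['orientation']).inv().apply(np.array([.57,0.05,.2])-r['xyz']);uv=(K@p/p[2])[:2].astype(int)
  x,y=np.clip(uv-[100,95],0,[440,210]);im.append(cv2.resize(r['pixels'][y:y+190,x:x+200,::-1],None,fx=2,fy=3))
cv2.imwrite('pics/j.png',np.hstack(im))
```

```text
13.925 [0.56183692 0.12421778 0.26921945] [0.67642439 0.73651029 0.00116449 0.00113399] 0.31634551241860054 69.03655886650085 [-0.46882565 -0.53127319 -1.34620364] [ 0.14518774 -0.02298071 -0.03327026]
side brush [([0.5637, 0.0987, 0.2898], 0.81)]
side button_face []
side cabinet_drawer0_handle [([0.4301, 0.0113, 0.0753], 0.56)]
side spray_can [([0.5967, 0.5187, -0.0017], 0.74)]
side plate_stack [([0.445, 0.5553, 0.0015], 0.85)]
side clay_block []
scene brush [([0.5633, 0.1016, 0.2877], 0.92)]
scene button_face []
scene cabinet_drawer0_handle [([0.4336, 0.0058, 0.0752], 0.63)]
scene spray_can [([0.5959, 0.5176, 0.0011], 0.54)]
scene plate_stack [([0.447, 0.5569, -0.0009], 0.73)]
scene clay_block [([0.5319, -0.5831, -0.0016], 0.8)]
```

View pics/j.png

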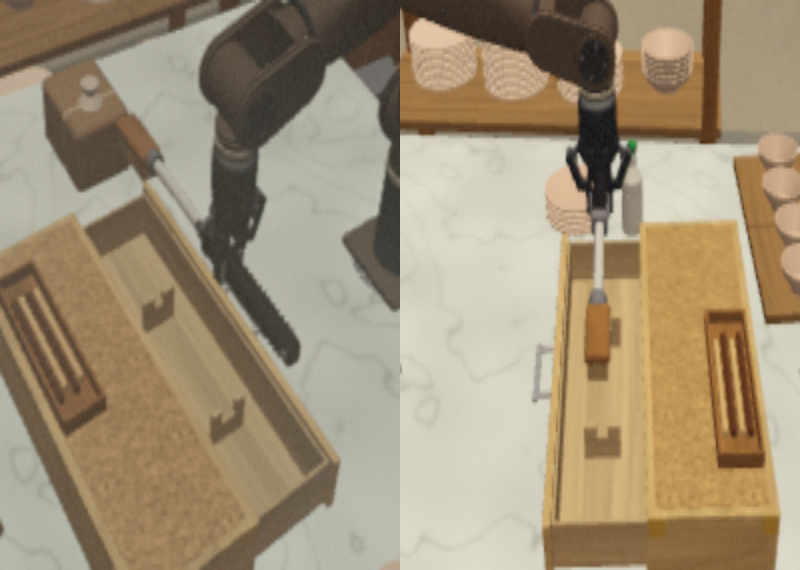

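Run:
```python
from h import *
A=[];b=[]
for c,q in [('side',(152,156)),('scene',(597-400,303))]:
  r=ctrl.read_camera(c);K=r['camera_matrix'];M=R.from_quat(r['orientation']).as_matrix()
  p=M.T@(np.array([.57,0.05,.2])-r['xyz']);uv=(K@p/p[2])[:2].astype(int)
  x,y=np.clip(uv-[100,95],0,[440,210]);d=M@np.linalg.inv(K)@[x+q[0]/2,y+q[1]/3,1];d/=np.linalg.norm(d)
  P=np.eye(3)-np.outer(d,d);A.append(P);b.append(P@r['xyz'])
h=np.linalg.lstsq(np.vstack(A),np.hstack(b),rcond=None)[0];s=ctrl.get_state()
g=s['eef_pos']+[0,0,.0187];print(h,g,h-g,np.linalg.norm(h-g),s['contact_force'],s['opening'])
```

```text
[ 0.58417518 -0.12125235  0.29233109] [0.56134049 0.12419885 0.2860481 ] [ 0.02283469 -0.2454512   0.00628299] 0.24659114166835824 [-0.25720823  0.65137028 -2.31226418] 0.315677111762675
```

```bash
python3 -c "
from plant import ctrl
print(ctrl.sign_off())"
```

```text
the job is handed in; nothing more can be done
None
```

The job is handed in. The drawer is out at its stop, and the brush is drawn to its second stop with the button out. The arm holds it by the handle about level, its lowest point about 15 cm above the drawer, and the plates, can and clay have not moved.

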